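Index the drilling table to its next hole

ROBOT

A 7-joint arm with a two-finger parallel gripper is mounted at the origin on the work surface. World frame = base frame: x ahead of the robot, y to its left, z up, the work surface at z = 0. Lengths are in m, angles in rad, forces in N, time in s.
With the tool pointing down it reaches from about 0.4 to 0.875 m from the base axis. Payload 19.3 kg.
Tool frame: the origin (TCP) lies midway between the tips of the shut fingers; the grasp point (between the pads) lies 19 mm behind it; z points along the fingers, y is the line along which they close (so a half turn about z gives the same grasp; the last joint's range is limited). The gripper opens to 85 mm and grips with 20 to 120 N. Pads are 22 mm wide; open, the fingers measure 114 mm over their backs; the gripper's body (76 mm by 85 mm) begins 54 mm behind the grasp point. The pads swing forward as they close: fully open they stand 13 mm farther back than shut.
Start: joints at [1.098, 0.521, -0.036, 1.599, 0.021, 1.021, -0.113], TCP at [0.245, -0.575, 0.205] pointing down, gripper open.
Joint ranges: [-2.91, 2.91], [-0.3, 2.13], [-1.5, 1.42], [0.17, 2.43], [-1.26, 4.41], [0.16, 1.93], [-2.52, 2.52]. Speed limits (rad/s): [1.89, 1.89, 2.39, 2.39, 3.01, 3.01, 3.01].

INTERFACE

Orientations are given as [roll, pitch, yaw] about the fixed x, y, z axes, in that order (R = Rz(yaw) Ry(pitch) Rx(roll)).
In Python, from workcell import telemetry, grab_frame, calibration, bot, outline_of, landmark_of gives the robot as it stands. The module is installed in compiled form; this text tells all that it offers.
- The arm moves only by the shell command python3 -m inch 'ROWS' [FORCE]. ROWS is JSON, a list of rows, each a list of 7 numbers: the shift along the tool's x, y, z in m, then the turn, a rotation vector about the tool's x, y, z in rad, then the closure, from 0 (fully open) to 1 (shut). A call has 1 to 5 rows; each row shifts and turns the commanded pose from where the row before left it, along the tool's axes as they then stand; what a row does not reach is not made up. A row lasts 1/10 s, in which the tool goes at most 50 mm and 8.59 degrees, less where a joint would pass 70% of its speed; a pose out of reach is approached as far as the arm can. A call is refused whole if a number of a shift passes 0.05 or a number of a turn 0.15, either way. A call with a gripper value outside its range is refused whole. The fingers move at their own pace and stop on an object; FORCE is the grip in N (left out, the last holds). Time passes only in rows, so rows that do not move let the fingers close. It gives the time, the measured TCP pose, the force, the opening and the grip force at its end, in the units of the state.
- telemetry.observe(): the state, without advancing time (a new reading comes with each control period).
- grab_frame(name): name is "side" or "top"; returns the picture (480x640x3 uint8, red, green, blue); there is no depth.
- calibration(name): a dict with "fovy" (degrees; the focal length in pixels is half the picture's height over the tangent of half this angle, whatever the lens; pixels are square), "cx", "cy" (the principal point, pixels), "pose" (4x4, takes a point from camera to world coordinates). Camera axes: x right, y down, z forward; pixel columns grow to the right and rows downward; lengths in m; the calibration is good to about 2 mm. A picture is of the moment at which its call begins. calibration takes no time and is no camera call.
- bot.job_done(): hands the job in; it is judged then, once.
Trained networks look in the newest picture that a camera, given by its name, has taken for a name from the list of things; names that differ only in an ending like _2 or _b are one class to them, and where a whole thing is asked for, a point or a joint stands for the part that bears it (a point fixed in the world has none). Each returns a list of dicts, best first, with "score" (0 to 1); they miss things now and then, are a little off and sometimes report something else, mostly with a low value. They report only what shows in the picture. A call takes as long as a camera call.
- outline_of(label, camera): "region" (480x640 bool, what is visible of it) and "rect" ([left, top, right, bottom] in pixels, round what is visible of it).
- landmark_of(label, camera): "xy" ([column, row] in pixels: a listed point, or the origin of a listed thing).
The state is a dict: "clock": time; "qpos": joint angles; "qd": joint speeds; "joint_efforts": joint torques, N m; "position": TCP position; "tool_rot": TCP orientation; "force": force on the tool from outside, world axes, zero at the start; "moment": the same for the moment, N m; "grip_width": finger opening in m; "finger_force": force on a finger pad.
Only numpy, scipy, OpenCV 4.12 (cv2) and the standard library are available. Lean on these libraries where they do the work, as an engineer would, in place of code of your own. Each camera call takes 0.05 s, during which the arm holds its last target. There are 200 camera calls.

TASK

A seat has just been drilled in the pendant disc on the indexing table. Index it for the next one: pull the red plunger knob up out of the plate, swing the arm one hole clockwise (seen from above), and let the pin snap fully home in that hole. Let go of the knob, and leave the pliers, jar, drill stand and hammer where they are.

Things in the scene. Friction and masses are not known exactly. Their poses are not given: they have to be found in the camera images.
- indexer: indexing table fixed to the bench, turned any way: grey round base 192 mm across, bolted lugs out to 123 mm from its middle. Fixed on it is a bright steel index plate, 184 mm across, top 30 mm above the bench, with 12 holes (9.6 mm wide, 12 deep) every 30 degrees on a circle of 80 mm radius. Origin: on the vertical spindle axis at bench level; z up. The pin starts in the hole on the +x side.
- index_arm (a joint): angle of the blue index arm (26 mm wide, top 42 mm above the bench) about the spindle, rad: 0 in the starting hole, growing clockwise from above; one hole = 0.524. The pendant disc turns with it. Free to turn (about 1 N at the knob) once the pin is out, locked with 0.01 rad of play while it is in a hole. Stops at 2.3 either way.
- plunger (a joint): lift of the spring plunger, m: 0 = pin home, 8 mm deep in a hole; above 0.008 the round-nosed pin, 8 mm thick, is clear of the plate; 0.013 = stop. The spring pushes it down with 6 N at 0, 11 N at the stop. Let go between holes, the pin rides on the plate at about 0.0075; it snaps in when within about 2.5 mm of a hole's middle.
- knob (a point): centre of the red plunger knob at the arm's outer end, 80 mm from the spindle axis: an upright knurled cylinder 25 mm across, 24 high, its centre 76 mm above the bench with the pin home. Below it a steel barrel 16 mm across stands on the arm (42 to 62 mm above the bench). The knob rises straight up with the plunger and swings with the arm.
- next_hole (a point): middle of the mouth of the next hole clockwise from the starting hole, in the plate's top face, 30 mm above the bench: the knob's centre, seen from above, must come over this point
- pliers: bystander: steel pliers with red handles, 150 mm long, lying flat; origin at the joint, underside
- jar: bystander: glass jar with a blue cap, 64 mm across and 85 mm high; origin under its middle
- drill_stand: bystander: wooden block 50 x 110 x 32 mm with two rows of small drill bits standing in it (to 60 mm); origin under its middle
- hammer: bystander: small hammer, 240 mm long, lying flat; origin under its middle
- guide (a point): top of the brass drill bush over the pendant disc, 24 mm from the spindle axis on the side away from the starting hole, 82 mm above the bench; fixed. A dark bridge 18 mm wide carries it from a steel post 114 mm from the axis (highest 86 mm). The disc is 64 mm across, its top 56 mm above the bench, on an aluminium faceplate 76 mm across; its clamp nut reaches 64 mm.

How it is judged:
On the way:
1. the plunger is pulled well up while the arm is still at its starting hole (value of joint plunger above 0.005 m and value of joint index_arm between -0.1 and 0.1 rad), for 0.05 s.
At the end, for the whole second after the job is handed in: the pin is fully home (plunger below 1.5 mm) in the next hole clockwise (arm at 0.524 rad within 0.03), the arm at rest (value of joint index_arm between 0.494 and 0.554 rad and value of joint plunger below 0.0015 m and velocity of joint index_arm between -0.05 and 0.05 rad/s); the robot touches nothing.
It fails at once if the pliers, jar, drill stand or hammer is moved by more than 20 mm (distance of any of pliers, jar, drill_stand, hammer from where it was at the start of the episode above 0.02 m).
It also fails if it takes over 32 s, if anything falls off the work surface, if the arm or the gripper's body presses on something with over 40 N, if the wrist force passes 120 N, or if a joint passes its speed limit or range.

## Working session

There is one attempt and no reset: what is moved stays moved. The work goes in short steps, Python scripts to look and compute and a shell command to move; the robot and the scene stay as the last step left them, time stands still between calls to the robot, and variables do not carry over. Pictures are saved under pics/ and viewed, at most 10 in all, crops included, and the job is handed in when it is done.

```bash
mkdir -p pics; cat > h.py <<'E'
import numpy as np, cv2
from workcell import telemetry, grab_frame, calibration, bot, outline_of, landmark_of
def ray(cam,uv):
    c=calibration(cam); f=240/np.tan(np.radians(c['fovy'])/2); P=np.array(c['pose'])
    d=P[:3,:3]@np.array([(uv[0]-c['cx'])/f,(uv[1]-c['cy'])/f,1]); return P[:3,3],d/np.linalg.norm(d)
def onz(cam,uv,z):
    o,d=ray(cam,uv); return o+d*(z-o[2])/d[2]
def save(cam,name):
    cv2.imwrite('pics/'+name,grab_frame(cam)[:,:,::-1])
def tri(a,b):
    (o1,d1),(o2,d2)=a,b
    A=sum(np.eye(3)-np.outer(d,d) for d in(d1,d2)); r=sum((np.eye(3)-np.outer(d,d))@o for o,d in(a,b))
    return np.linalg.solve(A,r)
E
python3 - <<'E'
from h import *
np.set_printoptions(precision=4,suppress=True)
s=telemetry.observe(); print({k:np.round(v,3) for k,v in s.items()})
for cam in('side','top'):
    save(cam,cam+'0.png'); print(cam,np.array(calibration(cam)['pose']))
    for n,z in(('knob',.076),('next_hole',.03),('guide',.082),('indexer',0),('jar',0),('pliers',0),('drill_stand',0),('hammer',0)):
        for r in landmark_of(n,cam)[:2]: print(cam,n,round(r['score'],2),np.round(r['xy'],1),onz(cam,r['xy'],z))
E
```

```text
{'clock': np.float64(0.0), 'qpos': array([ 1.098,  0.522, -0.036,  1.6  ,  0.021,  1.021, -0.113]), 'qd': array([-0.001,  0.002,  0.   , -0.001,  0.003, -0.001,  0.   ]), 'joint_efforts': array([ -0.002, -92.712,   1.979, -36.993,   0.018,   0.008,  -0.   ]), 'position': array([ 0.245, -0.575,  0.204]), 'tool_rot': array([-3.14 ,  0.   ,  0.403]), 'force': array([-0.085,  0.689,  0.781]), 'moment': array([-0.012,  0.011, -0.007]), 'finger_force': np.float64(0.0), 'grip_width': np.float64(0.085)}
side [[-0.801  -0.3859  0.4577  0.1133]
 [-0.5984  0.4922 -0.6322  0.6814]
 [ 0.0186 -0.7803 -0.6252  0.6941]
 [ 0.      0.      0.      1.    ]]
side knob 0.65 [279.4 259.6] [0.5983 0.1431 0.076 ]
side next_hole 0.87 [285.2 267.3] [0.609  0.1143 0.03  ]
side guide 0.73 [329.9 254.2] [0.5258 0.0745 0.082 ]
side indexer 0.69 [320.4 285.8] [0.5368 0.0883 0.    ]
side jar 0.61 [287.7 375.5] [0.4487 0.3007 0.    ]
side pliers 0.6 [439.5 205.7] [ 0.4726 -0.3383  0.    ]
side drill_stand 0.6 [380.7 180.5] [ 0.6559 -0.3507  0.    ]
side hammer 0.66 [180.1 369.9] [0.6028 0.4046 0.    ]
top [[ 0.017  -0.9958  0.0898  0.4421]
 [-0.9998 -0.0162  0.01    0.0519]
 [-0.0085 -0.0899 -0.9959  1.1265]
 [ 0.      0.      0.      1.    ]]
top knob 0.53 [280.5 227.6] [0.5925 0.148  0.076 ]
top next_hole 0.67 [297.3 217.7] [0.6199 0.1187 0.03  ]
top guide 0.92 [319.3 261.1] [0.5283 0.0717 0.082 ]
top indexer 0.74 [307.9 258.4] [0.5402 0.0968 0.    ]
top jar 0.92 [211.  298.2] [0.455  0.2941 0.    ]
top pliers 0.62 [513.8 293.2] [ 0.4757 -0.3256  0.    ]
top drill_stand 0.68 [513.1 212.6] [ 0.6424 -0.3265  0.    ]
top hammer 0.7 [156.8 228.4] [0.5977 0.4121 0.    ]
```

View pics/top0.png

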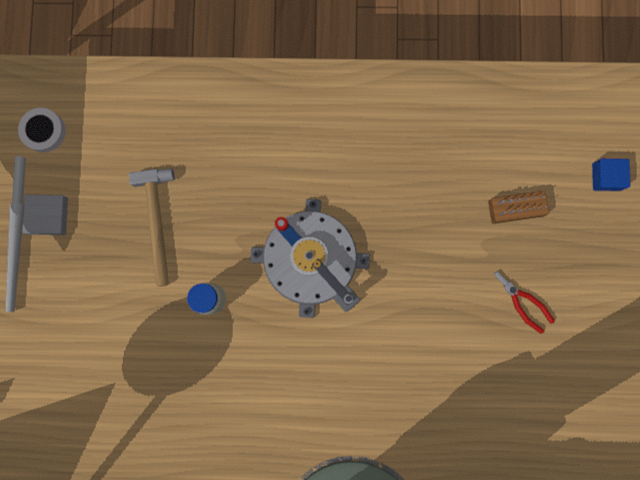

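View pics/side0.png

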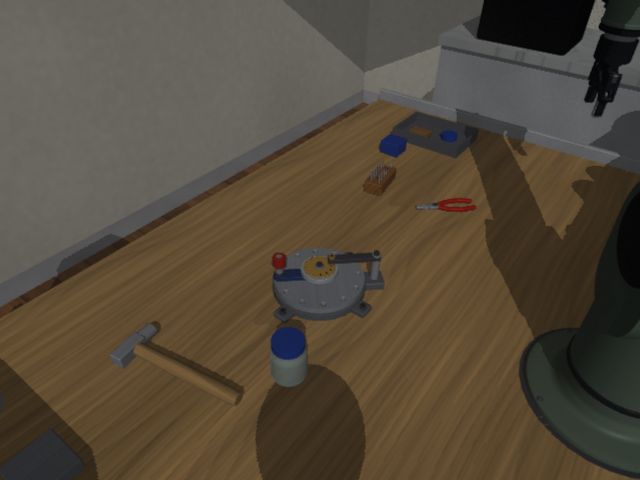

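```bash
python3 - <<'E'
from h import *
np.set_printoptions(precision=4,suppress=True)
R={}
for cam in('side','top'):
    im=grab_frame(cam)
    for r in outline_of('knob',cam)[:2]: print(cam,r['score'],np.round(r['rect']),r['region'].sum())
    hsv=cv2.cvtColor(im,cv2.COLOR_RGB2HSV)
    m=((hsv[...,0]<8)|(hsv[...,0]>172))&(hsv[...,1]>130)&(hsv[...,2]>60)
    w=np.zeros_like(m); w[200:300,240:340]=1; m&=w
    n,l,st,c=cv2.connectedComponentsWithStats(m.astype('u1')); i=1+np.argmax(st[1:,4]); print(cam,st[i],c[i],onz(cam,c[i],.078))
    R[cam]=ray(cam,c[i])
print('tri knob',tri(R['side'],R['top']))
for n in('next_hole','guide','indexer'):
    print(n,tri(*[ray(c,landmark_of(n,c)[0]['xy']) for c in('side','top')]))
E
```

```text
side 0.58 [272. 251. 283. 269.] 180
side [272 253  14  16 166] [278.5723 261.0723] [0.5951 0.1492 0.078 ]
top 0.44 [276. 219. 291. 233.] 147
top [275 217  13  14 108] [281.0648 223.3981] [0.6005 0.1469 0.078 ]
tri knob [0.5997 0.1464 0.0741]
next_hole [0.6168 0.1133 0.0267]Traceback (most recent call last):
  File "<stdin>", line 14, in <module>
IndexError: list index out of range
```

The top view shows the red knob at (281,224), with the arm pointing up-left. The guide bridge runs to its post at (350,300). The side view agrees, with the knob at (279,261). That puts the spindle near (0.544, 0.090), the arm at about 45.8° and the next hole at about 15.8°. I'll move across at the current height.

```bash
cat >> h.py <<'E'
def go(t,yaw=None):
    from scipy.spatial.transform import Rotation as Ro
    s=telemetry.observe(); R=Ro.from_euler('xyz',s['tool_rot'])
    print('t',round(float(s['clock']),2),'pos',np.round(s['position'],4),'rot',np.round(s['tool_rot'],3),'F',np.round(s['force'],1),'w',round(float(s['grip_width']),4),'ff',round(float(s['finger_force']),1))
    print('shift tool',np.round(R.inv().apply(np.array(t)-s['position']),4), 'turn',None if yaw is None else np.round((R.inv()*Ro.from_euler('xyz',[np.pi,0,yaw])).as_rotvec(),3))
E
python3 -m inch '[[0.036,-0.031,0,0,0,0,0],[0.036,-0.031,0,0,0,0,0],[0.036,-0.031,0,0,0,0,0],[0.036,-0.031,0,0,0,0,0],[0.036,-0.031,0,0,0,0,0]]' 60
python3 -m inch '[[0.036,-0.031,0,0,0,0,0],[0.036,-0.031,0,0,0,0,0],[0.036,-0.031,0,0,0,0,0],[0.036,-0.031,0,0,0,0,0],[0.036,-0.031,0,0,0,0,0]]'
python3 -c "
from h import *
go([.5995,.1475,.16],.799)"
```

```text
clock: 1.8
position: [0.3503, -0.3601, 0.2051]
tool_rot: [3.141, -0.0, 0.403]
force: [1.9, -0.9, 0.0]
grip_width: 0.0854
finger_force: 0.0
clock: 2.3
position: [0.4552, -0.1469, 0.2052]
tool_rot: [3.141, -0.0, 0.403]
force: [0.4, -0.4, -0.5]
grip_width: 0.0856
finger_force: 0.0
t 2.3 pos [ 0.4552 -0.1469  0.2052] rot [ 3.141 -0.     0.403] F [ 0.4 -0.4 -0.5] w 0.0856 ff 0.0
shift tool [ 0.2481 -0.2144  0.0452] turn [ 0.001 -0.    -0.396]
```

```bash
python3 -m inch '[[0.036,-0.031,0,0,0,0,0],[0.036,-0.031,0,0,0,0,0],[0.036,-0.031,0,0,0,0,0],[0.036,-0.031,0,0,0,0,0],[0.036,-0.031,0,0,0,0,0]]'
python3 -m inch '[[0,0,0,0,0,-0.132,0],[0,0,0,0,0,-0.132,0],[0,0,0,0,0,-0.132,0],[0,0,0,0,0,0,0],[0,0,0,0,0,0,0]]'
python3 -c "
from h import *
go([.5995,.1475,.15],.799)"
```

```text
clock: 2.8
position: [0.5602, 0.0663, 0.2051]
tool_rot: [3.141, -0.0, 0.403]
force: [0.4, -0.6, -0.3]
grip_width: 0.0856
finger_force: 0.0
clock: 3.3
position: [0.5595, 0.0643, 0.2049]
tool_rot: [-3.141, -0.0, 0.794]
force: [0.3, -0.7, -0.1]
grip_width: 0.0852
finger_force: 0.0
t 3.3 pos [0.5595 0.0643 0.2049] rot [-3.141 -0.     0.794] F [ 0.3 -0.7 -0.1] w 0.0852 ff 0.0
shift tool [ 0.0874 -0.0298  0.0549] turn [-0.    -0.    -0.005]
```

```bash
python3 -m inch '[[0.029,-0.01,0.018,0,0,0,0],[0.029,-0.01,0.018,0,0,0,0],[0.029,-0.01,0.018,0,0,-0.005,0],[0,0,0,0,0,0,0],[0,0,0,0,0,0,0]]'
python3 - <<'E'
from h import *
go([.5995,.1475,.058],.799)
a=grab_frame('side')[150:330,190:390];b=grab_frame('top')[150:330,210:410]
cv2.imwrite('pics/c1.png',cv2.resize(np.hstack([a,b]),(800,360),interpolation=cv2.INTER_CUBIC)[:,:,::-1])
E
```

```text
clock: 3.8
position: [0.5984, 0.148, 0.1504]
tool_rot: [-3.141, 0.001, 0.802]
force: [-0.1, -0.5, 0.7]
grip_width: 0.0853
finger_force: 0.0
t 3.8 pos [0.5984 0.148  0.1504] rot [-3.141e+00  1.000e-03  8.020e-01] F [-0.1 -0.5  0.7] w 0.0853 ff 0.0
shift tool [0.0005 0.0012 0.0924] turn [-0.     0.001  0.003]
```

View pics/c1.png

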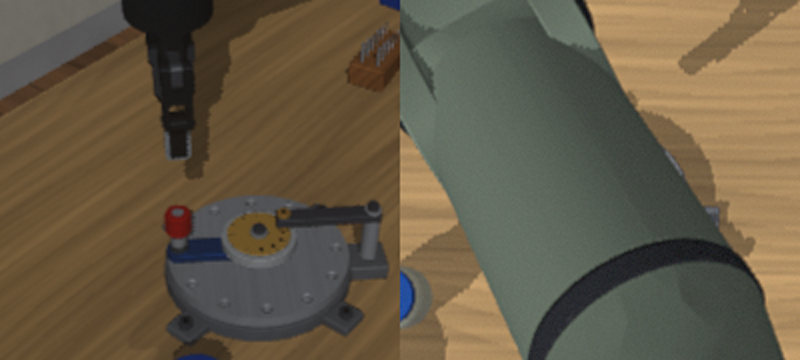

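The crop shows the fingers at (178,150), straight above the knob at (179,215). The top view is blocked by the arm. I'll descend now.

```bash
python3 -m inch '[[0.0005,0.001,0.03,0,0,0,0],[0,0,0.03,0,0,0,0],[0,0,0.02,0,0,0,0],[0,0,0.013,0,0,0,0],[0,0,0,0,0,0,0]]'
python3 - <<'E'
from h import *
go([.5995,.1475,.057],.799)
a=grab_frame('side')[200:300,230:340]
cv2.imwrite('pics/c2.png',cv2.resize(a,(660,600),interpolation=cv2.INTER_CUBIC)[:,:,::-1])
E
```

```text
clock: 4.4
position: [0.5993, 0.1465, 0.0571]
tool_rot: [-3.141, 0.001, 0.802]
force: [-0.7, 0.8, 1.4]
grip_width: 0.0856
finger_force: 0.0
t 4.4 pos [0.5993 0.1465 0.0571] rot [-3.141e+00  1.000e-03  8.020e-01] F [-0.7  0.8  1.4] w 0.0856 ff 0.0
shift tool [ 0.0009 -0.0006  0.0001] turn [-0.     0.001  0.003]
```

View pics/c2.png

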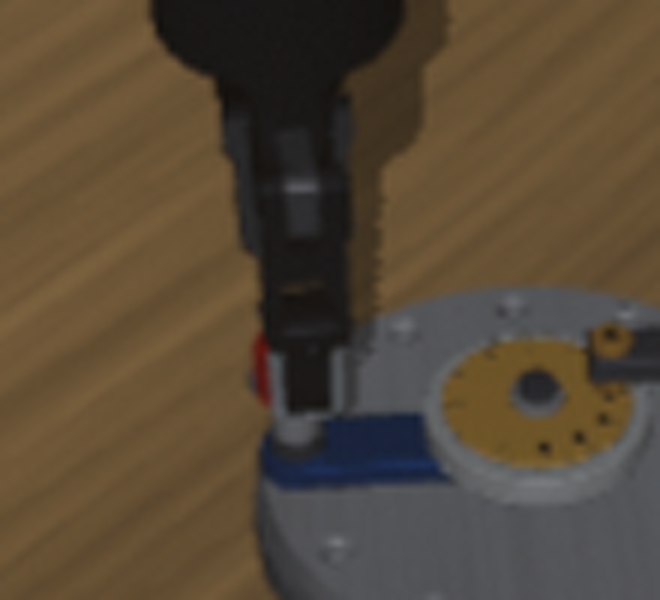

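The near finger is in front of the knob. The small rightward offset matches the viewing angle, so the fingers straddle it. I'll close them.

```bash
python3 -m inch '[[0,0,0,0,0,0,0.4],[0,0,0,0,0,0,0.6],[0,0,0,0,0,0,0.7],[0,0,0,0,0,0,0.8],[0,0,0,0,0,0,0.8]]' 40
python3 -m inch '[[0,0,0,0,0,0,1],[0,0,0,0,0,0,1],[0,0,0,0,0,0,1]]' 60
```

```text
clock: 4.95
position: [0.6001, 0.1475, 0.0585]
tool_rot: [3.141, -0.001, 0.804]
force: [-1.5, -0.4, 8.2]
grip_width: 0.0214
finger_force: 38.8
clock: 5.25
position: [0.6002, 0.1474, 0.0587]
tool_rot: [3.141, -0.001, 0.804]
force: [-1.6, -0.5, 9.5]
grip_width: 0.02
finger_force: 58.4
```

```bash
python3 -m inch '[[0,0,-0.003,0,0,0,1],[0,0,-0.004,0,0,0,1],[0,0,-0.003,0,0,0,1],[0,0,-0.002,0,0,0,1],[0,0,0,0,0,0,1]]'
python3 - <<'E'
from h import *
go([.5995,.1475,.07],.799)
a=grab_frame('side')[200:300,230:340]
cv2.imwrite('pics/c3.png',cv2.resize(a,(660,600),interpolation=cv2.INTER_CUBIC)[:,:,::-1])
E
```

```text
clock: 5.75
position: [0.5997, 0.1474, 0.07]
tool_rot: [-3.142, -0.0, 0.804]
force: [3.0, 0.4, -11.3]
grip_width: 0.0197
finger_force: 59.1
t 5.75 pos [0.5997 0.1474 0.07  ] rot [-3.142 -0.     0.804] F [  3.    0.4 -11.3] w 0.0197 ff 59.1
shift tool [-0.0001 -0.0002 -0.    ] turn [-0.    -0.     0.005]
```

View pics/c3.png

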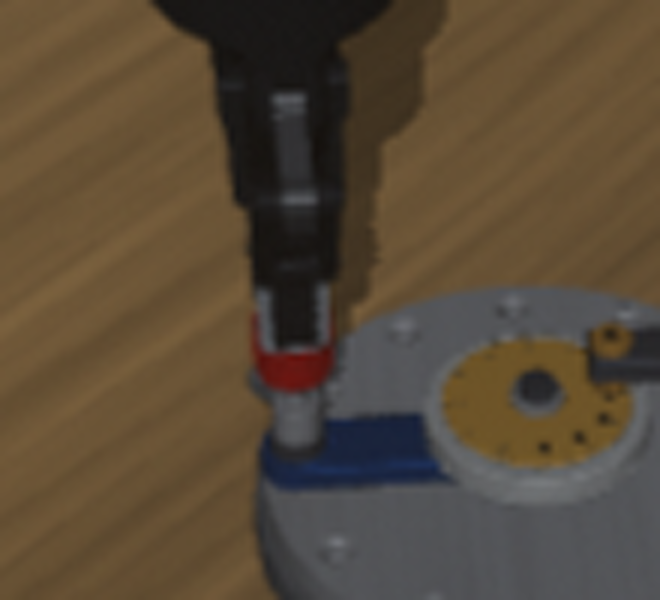

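The knob is visibly raised above the barrel, and a steady 11 N matches about 11 mm of lift. I'll swing it clockwise, which is tool +y with a +z turn.

```bash
python3 -m inch '[[-0.0003,0.007,0,0,0,0.0873,1],[-0.0003,0.007,0,0,0,0.0873,1],[-0.0003,0.007,0,0,0,0.0873,1],[0,0,0,0,0,0,1],[0,0,0,0,0,0,1]]'
```

```text
clock: 6.3
position: [0.612, 0.1307, 0.0694]
tool_rot: [-3.142, 0.002, 0.545]
force: [-1.5, -3.3, -11.6]
grip_width: 0.0199
finger_force: 59.1
```

```bash
python3 -m inch '[[-0.0003,0.007,0,0,0,0.0873,1],[-0.0003,0.007,0,0,0,0.0873,1],[-0.0003,0.007,0,0,0,0.0873,1],[0,0,0,0,0,0,1],[0,0,0,0,0,0,1]]'
python3 - <<'E'
from h import *
a=np.array([.5997,.1474]); p=np.array(telemetry.observe()['position'][:2])
print('chord',np.linalg.norm(p-a),'want .0414; angle',2*np.degrees(np.arcsin(np.linalg.norm(p-a)/.16)))
r=grab_frame('side')[200:300,230:340]
cv2.imwrite('pics/c4.png',cv2.resize(r,(660,600),interpolation=cv2.INTER_CUBIC)[:,:,::-1])
E
```

```text
clock: 6.8
position: [0.6196, 0.1114, 0.0692]
tool_rot: [3.141, 0.003, 0.283]
force: [-5.5, -4.0, -9.8]
grip_width: 0.0201
finger_force: 59.1
chord 0.041131787915160464 want .0414; angle 29.792989843924065
```

View pics/c4.png

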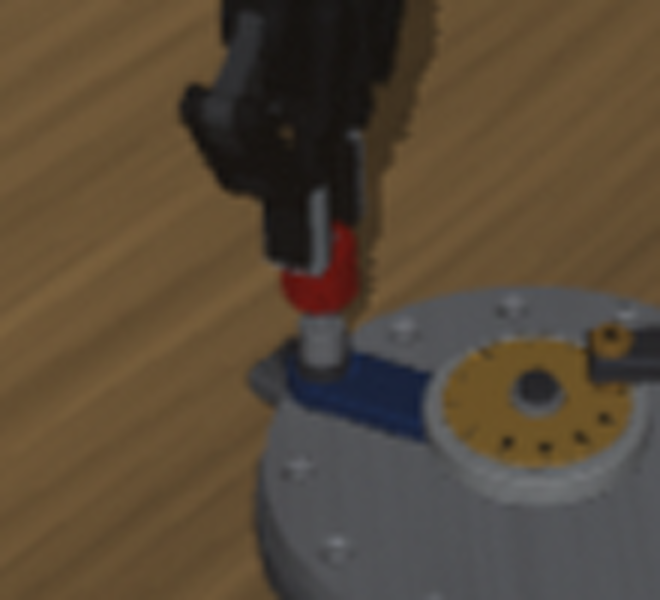

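The arm has turned about 30° and the starting hole is now uncovered at (300,467). I'll lower the pin while still holding the knob.

```bash
python3 -m inch '[[0,0,0.003,0,0,0,1],[0,0,0.003,0,0,0,1],[0,0,0.003,0,0,0,1],[0,0,0.002,0,0,0,1],[0,0,0,0,0,0,1]]'
```

```text
clock: 7.35
position: [0.6198, 0.1114, 0.0588]
tool_rot: [3.141, 0.003, 0.283]
force: [-8.1, -4.8, -1.5]
grip_width: 0.0197
finger_force: 61.3
```

```bash
python3 -m inch '[[0,0,0,0,0,0,0.6],[0,0,0,0,0,0,0.3],[0,0,0,0,0,0,0],[0,0,0,0,0,0,0],[0,0,0,0,0,0,0]]'
python3 -m inch '[[0,0,-0.02,0,0,0,0],[0,0,-0.03,0,0,0,0],[0,0,-0.04,0,0,0,0],[0,0,-0.04,0,0,0,0],[0,0,-0.03,0,0,0,0]]'
python3 - <<'E'
from h import *
r=grab_frame('side')[200:300,230:340]
cv2.imwrite('pics/c5.png',cv2.resize(r,(660,600),interpolation=cv2.INTER_CUBIC)[:,:,::-1])
hsv=cv2.cvtColor(grab_frame('side'),cv2.COLOR_RGB2HSV)
m=((hsv[...,0]<8)|(hsv[...,0]>172))&(hsv[...,1]>130)&(hsv[...,2]>60); w=np.zeros_like(m); w[200:300,240:340]=1
n,l,st,c=cv2.connectedComponentsWithStats((m&w).astype('u1')); i=1+np.argmax(st[1:,4])
# expected knob pixel for lift 0 vs 7.5 mm
C=calibration('side'); f=240/np.tan(np.radians(C['fovy'])/2); T=np.linalg.inv(np.array(C['pose']))
def pr(p):
    q=T@np.r_[p,1]; return np.round(f*q[:2]/q[2]+[C['cx'],C['cy']],1)
cs=np.array([.5437,.0902]); 
print('seen',st[i],c[i])
for ang in (45.8,15.8):
    u=cs+.08*np.array([np.cos(np.radians(ang)),np.sin(np.radians(ang))])
    print(ang,[pr([*u,.076+l]) for l in(0,.0075)])
E
```

```text
clock: 7.85
position: [0.6214, 0.1119, 0.0591]
tool_rot: [-3.142, -0.0, 0.28]
force: [-0.5, -0.0, 0.0]
grip_width: 0.0852
finger_force: 0.0
clock: 8.35
position: [0.6216, 0.112, 0.2216]
tool_rot: [3.142, -0.002, 0.28]
force: [0.3, -0.4, -0.3]
grip_width: 0.0851
finger_force: 0.0
seen [277 240  13  16 158] [283.00632911 248.15822785]
45.8 [array([277.4, 260.5]), array([277.3, 257.6])]
15.8 [array([280.9, 247.3]), array([280.8, 244.4])]
```

View pics/c5.png

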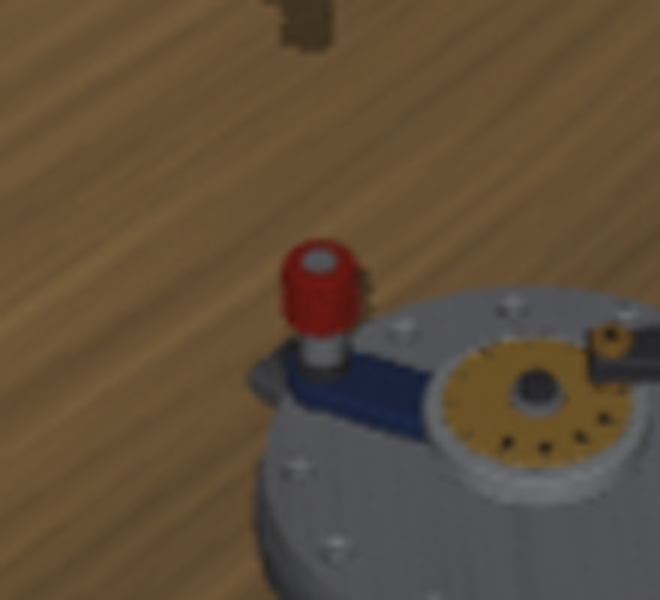

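The knob's pixel height fits lift 0: it reads +0.9 px against the home prediction, compared with +0.6 px at the start, and a pin riding on the plate would read about −2 px. The visible barrel is also the same length as at the start, and the gripper is clear, so the pin is home.

```bash
python3 -c "
from workcell import bot
print(bot.job_done())"
```

```text
the job is handed in; nothing more can be done
None
```

I pulled the plunger, swung the arm one hole clockwise, let the pin drop into the next hole, released the knob and handed the job in at about 8.5 s; the camera check shows the pin home, but no verdict came back.

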